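# Take the apple corer out of the half-opening drawer and hold it up

### The job

Open the upper drawer of the green bench chest as far as it goes and get the yellow-handled apple corer out of it: the corer is longer than the opening, so bring its handle end up first and draw it out on the slant, without forcing it against the chest. Finish holding the corer up in the gripper, all of it clearly higher than the top of the chest (by 3 cm or more) and touching nothing else. Leave the drawer open, and leave the jar in it standing and the apple and the tube rack on the bench where they are.

Things in the scene. Friction and masses are not known exactly. Their poses are not given: they have to be found in the camera images.
- chest: Bench-top chest with two drawers, green with a white top, 330 deep (along its x) x 320 wide x 172 mm high, fixed. Origin: centre of its underside, on the bench; z up; its front faces its own -x, the front edge of its top is at x = -165 mm. The top panel is 16 mm thick (underside at height 156 mm). Only the upper drawer slides; the lower one stays shut.
- drawer (a joint): Upper drawer, slides out along the chest's -x: 0 = shut, 0.170 m = fully open at its stop. It drags with about 3 N and stays where it is left. Its inside is 300 mm long, so even fully open only its front 170 mm is uncovered; the rest stays under the chest's top panel.
- drawer_pull (a point): Middle of the upper drawer's steel bow handle: a round bar 10 mm thick and 100 mm long, level, parallel to the chest's y, standing 35 mm (bar centre) off the drawer's front panel at height 132 mm, 40 mm below the chest's top. Moves with the drawer.
- drawer_lip (a point): Middle of the top edge of the upper drawer's front panel (16 mm thick), on its inner face, where the drawer's inside begins; height 150 mm; at chest x = -165 mm when shut. Moves with the drawer.
- drawer_floor (a point): Middle of the drawer's inside floor, at height 96 mm above the bench, 150 mm behind the front panel's inner face; moves with the drawer. A 6 mm divider along the drawer's middle (chest y = 0) makes two compartments, each 135 mm wide; divider and side walls reach height 142 mm.
- corer: Apple corer, 240 mm long, straight, 0.1 to 0.17 kg: flat-sided yellow handle 105 long x 26 wide x 22 mm high, then a steel trough blade 22 mm across. Lies flat in either compartment of the drawer, along the chest's x within about 3 degrees, handle towards the drawer's front. Origin: mid-length, on its underside; x runs from handle to blade, z up as it lies.
- corer_grip (a point): Where to grip the corer: on the handle's centre line, 60 mm from the butt, 11 mm above the underside.
- corer_butt (a point): Butt (handle) end of the corer, on its centre line.
- corer_tip (a point): Toothed blade end of the corer, on its centre line, 240 mm from the butt.
- jar: Small amber jar with a white lid, 56 mm across, 45 mm high, standing loose in the other compartment of the drawer. Origin: centre of its underside.
- apple: Red apple, 78 mm across, 69 mm high, standing on the bench. Origin: centre of its underside.
- tube_rack: White wire rack with twelve green-capped tubes, 99 x 130 x 120 mm, on the bench. Origin: centre of its underside.
Mind the look-alikes: they are no part of the job. Several things look just like the apple: the one meant starts nearest to the robot's base.

How it is judged:
On the way:
1. the upper drawer is open to its stop (at least 160 mm) (value of joint drawer above 0.16 m), for 0.2 s.
At the end, for the whole second after the job is handed in: The gripper holds the corer still, both ends over 202 mm above the bench (30 mm above the chest's top), touching only the fingers; drawer still open by 120 mm or more; jar upright on the drawer's floor; apple and tube rack within 20 mm of where they stood (height (world z) of each of corer_butt, corer_tip above 0.202 m and contact force between the fingers and corer above 1 N and contact force between corer and chest below 0.1 N and contact force between corer and jar below 0.1 N and contact force between corer and tube_rack below 0.1 N and contact force between corer and apple below 0.1 N and linear speed of corer below 0.03 m/s and value of joint drawer above 0.12 m and angle between jar's own z axis and vertical below 0.2 rad and z of jar in the frame of chest between 0.09 and 0.105 m and distance of each of apple, tube_rack from where it was at the start of the episode below 0.02 m); the arm keeps its last pose, push and grip.
It fails at once if while being lifted and drawn out (butt end raised above 120 mm), the corer is forced against the chest or drawer with more than 40 N (contact force between corer and chest above 40 N and height (world z) of corer_butt above 0.12 m).
It fails at once if the jar is tipped over (angle between jar's own z axis and vertical above 0.5 rad).
It fails at once if the apple or the tube rack is shifted by more than 30 mm (distance of any of apple, tube_rack from where it was at the start of the episode above 0.03 m).
It also fails if it takes over 50 s, if anything falls off the work surface, if the arm or the gripper's body presses on something with over 40 N, if the wrist force passes 120 N, or if a joint passes its speed limit or range.

### The arm

A 6-joint arm with a two-finger parallel gripper is mounted at the origin on the work surface. World frame = base frame: x ahead of the robot, y to its left, z up, the work surface at z = 0. Lengths are in m, angles in rad, forces in N, time in s.
With the tool pointing down it reaches from about 0.25 to 0.725 m from the base axis. Payload 4 kg.
Tool frame: the origin (TCP) lies on the centre line of the jaws, within the pads' length; the fingertips stand 17 mm ahead of it and the grasp point (between the pads) lies 2 mm behind it; z points along the fingers, y is the line along which they close (so a half turn about z gives the same grasp; the last joint's range is limited). The gripper opens to 85 mm and grips with 20 to 120 N. Pads are 22 mm wide; open, the fingers measure 114 mm over their backs; the gripper's body (76 mm by 85 mm) begins 54 mm behind the grasp point. The pads swing forward as they close: fully open they stand 13 mm farther back than shut.
Start: joints at [1.111, 0.241, 0.005, 1.335, 0, 1.571], TCP at [0.222, 0.448, 0.248] pointing down, gripper open.
Joint ranges: [-2.72, 2.72], [-1.05, 1.87], [-1.09, 1.28], [-1.99, 2.15], [-1.42, 1.44], [-3.14, 3.14]. Speed limits (rad/s): [2.79, 2.79, 3.14, 3.14, 3.14, 3.14].

### API

Orientations are given as a unit quaternion [x, y, z, w].
In Python, from workcell import get_obs, imaging, order gives the robot as it stands.
- The arm moves only by the tool apply_moves, never from a script. Its argument "targets" is a list that holds one entry, the list of rows, each a list of 5 numbers: the shift along the world's x, y, z in units of 40 mm (1.0 is 40 mm), then the turn about the world's z in degrees, then the gripper command: -1 is shut, 1 is fully open, values between are in proportion. In form: [[[dx, dy, dz, turn, fingers], ...]]. A call has 1 to 8 rows; each row shifts and turns the commanded pose from where the row before left it; what a row does not reach is not made up. A row lasts 1/12 s, in which the tool goes at most 41.7 mm and 7.16 degrees, less where a joint would pass 70% of its speed; a pose out of reach is approached as far as the arm can. A call is refused whole if a number of a shift passes 1 or a number of a turn 7.16, either way. A call with a gripper value outside its range is refused whole. The fingers move at their own pace and stop on an object; the grip force is fixed at half the most. Time passes only in rows, so rows that do not move let the fingers close. It gives the time, the measured TCP pose, the force, the opening and the grip force at its end, in the units of the state.
- get_obs(): the state, without advancing time (a new reading comes with each control period).
- imaging.camera(name): name is "scene" or "side" or "wrist"; returns (picture, depth): 480x640x3 uint8, blue, green, red; 480x640 float32, m along the optical axis (not along the pixel's ray), 0 where there is no reading.
- imaging.get_calibration(name): a dict with "camera_matrix" (3x3 intrinsics, pixels), "k1" (the pictures are not rectified: a ray, as slopes to the right and down, at radius r is drawn at 1 + k1 r^2 times it, then the intrinsics apply), "eye" and "rotation" of the camera in the world; the wrist camera has in their place "hand_eye" (4x4, takes a point from camera to tool coordinates, whose origin is the TCP and whose axes are the flange's). Camera axes: x right, y down, z forward; pixel columns grow to the right and rows downward; lengths in m; the calibration is good to about 2 mm. A picture is of the moment at which its call begins: read the wrist's pose just before it. get_calibration takes no time and is no camera call.
- order.job_done(): hands the job in; it is judged then, once.
The state is a dict: "clock": time; "joint_pos": joint angles; "joint_vel": joint speeds; "tau": joint torques, N m; "eef_pos": TCP position; "tool_rot": TCP orientation; "ft_force": force on the tool from outside, world axes, zero at the start; "ft_torque": the same for the moment, N m; "grip_width": finger opening in m; "grasp_force": force on a finger pad.
Only numpy, scipy, OpenCV 4.12 (cv2) and the standard library are available. Lean on these libraries where they do the work, as an engineer would, in place of code of your own. Each camera call takes 0.05 s, during which the arm holds its last target. There are 200 camera calls.

## Working session

There is one attempt and no reset: what is moved stays moved. The work goes in short steps, Python scripts to look and compute and a tool call to move; the robot and the scene stay as the last step left them, time stands still between calls to the robot, and variables do not carry over. Pictures are saved under pics/ and viewed, at most 10 in all, crops included, and the job is handed in when it is done.

Besides the shell and the picture viewer there is one more tool, called after "Emit:" as name([rows], argument=value, ...), one row to a line, values as JSON. apply_moves: Moves the arm, as the interface text tells. Its arguments: {"type":"object","properties":{"targets":{"type":"array","items":{"type":"array","items":{"type":"array","items":{"type":"number"}}}}},"required":["targets"]}

```bash
ls; mkdir -p pics
cat > h.py <<'E'
import numpy as np, cv2
from workcell import get_obs, imaging, order
from scipy.spatial.transform import Rotation as R
def cal(n,obs=None):
    c=imaging.get_calibration(n); K=np.array(c["camera_matrix"]);k1=c["k1"]
    if n!="wrist": return K,k1,np.array(c["eye"]),np.array(c["rotation"])
    H=np.array(c["hand_eye"]);Rt=R.from_quat(obs["tool_rot"]).as_matrix()
    return K,k1,np.array(obs["eef_pos"])+Rt@H[:3,3],Rt@H[:3,:3]
def cloud(n):
    o=get_obs();im,d=imaging.camera(n);K,k1,e,Rm=cal(n,o)
    v,u=np.mgrid[:480,:640].astype(np.float32)
    p=cv2.undistortPoints(np.stack([u.ravel(),v.ravel()],1)[:,None].astype(np.float64),K,None) if k1==0 else cv2.undistortPoints(np.stack([u.ravel(),v.ravel()],1)[:,None].astype(np.float64),K,np.array([k1,0,0,0.]))
    p=p.reshape(480,640,2)
    P=np.dstack([p*d[...,None],d])@Rm.T+e
    P[d==0]=np.nan
    return im,d,P
E
python3 - <<'E'
from h import *
o=get_obs();print(o["clock"],o["eef_pos"],o["tool_rot"],o["grip_width"])
for n in("scene","side","wrist"):
    im,d,P=cloud(n);cv2.imwrite(f"pics/{n}0.png",im);np.save(f"{n}0.npy",P)
    c=imaging.get_calibration(n);print(n,c["k1"],c.get("eye"),np.shape(c.get("rotation")))
a=cv2.imread("pics/scene0.png");
E
```

```text
pics
0.0 [0.22162711 0.44752871 0.24741657] [ 2.27871963e-01  9.73690543e-01 -1.02027743e-03 -2.31061808e-04] 0.08497468162980122Traceback (most recent call last):
  File "<stdin>", line 4, in <module>
  File "h.py", line 14, in cloud
    P=np.dstack([p*d[...,None],d])@Rm.T+e
      ~~~~~~~~~~~~~~~~~~~~~~~~~~~~^~~~~
ValueError: matmul: Input operand 1 has a mismatch in its core dimension 0, with gufunc signature (n?,k),(k,m?)->(n?,m?) (size 4 is different from 3)
```

Rotation is a quaternion.

```bash
sed -i 's/np.array(c\["rotation"\])$/R.from_quat(c["rotation"]).as_matrix()/' h.py
python3 - <<'E'
from h import *
for n in("scene","side","wrist"):
    c=imaging.get_calibration(n);print(n,c["k1"],c.get("eye"),c.get("rotation"))
    im,d,P=cloud(n);cv2.imwrite(f"pics/{n}0.png",im);np.save(f"{n}0.npy",P)
    print(P[400,320],P[240,320])
E
```

```text
scene 0.017408580010520102 [ 1.83048724 -0.1551476   0.89804542] [ 0.65399144  0.57826747 -0.31990711 -0.36818659]
[ 0.32679295 -0.00599429 -0.74586247] [ 0.440411   -0.01361948  0.00238709]
side -0.11509220180574482 [0.42990919 1.00330324 0.63717405] [-0.06604841  0.85545086 -0.51260998  0.03274811]
[nan nan nan] [ 0.60154245 -0.10510899  0.03853813]
wrist -0.05552406456500884 None None
[0.40604958 0.3530039  0.05626876] [0.25746273 0.42634601 0.0005286 ]
```

View pics/scene0.png

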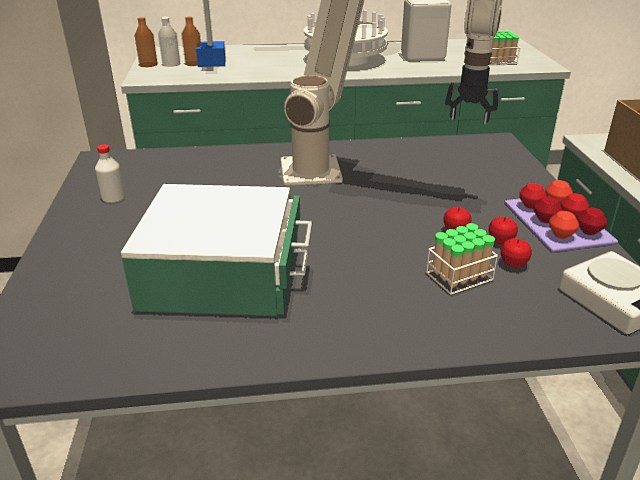

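View pics/side0.png

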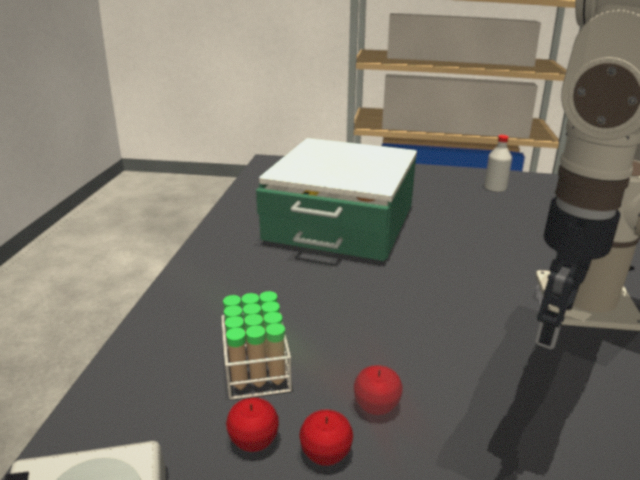

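The scene view shows the chest with its handles at (305,235); the rack is at (462,258), and loose look-alike apples are at (458,218), (503,229) and (517,253). The side view shows the upper bar at (317,210), a yellow glimpse (the corer) at (312,192) and amber (the jar) at (365,198).

Run:
```python
from h import *
S=np.load("scene0.npy");D=np.load("side0.npy")
o=get_obs();print("tool axes\n",R.from_quat(o["tool_rot"]).as_matrix().round(3))
tops=[]
for n,P in(("scene",S),("side",D)):
    im=cv2.imread(f"pics/{n}0.png").astype(int)
    m=(abs(P[...,2]-.172)<.012)&(im.min(2)>150)
    m=m.astype(np.uint8);k,l,st,_=cv2.connectedComponentsWithStats(m);i=1+st[1:,4].argmax()
    q=P[l==i];r=cv2.minAreaRect(q[:,:2].astype(np.float32)*1000)
    print(n,st[i],q[:,2].mean(),r,cv2.boxPoints(r).round(0).tolist())
for n,P,px in(("scene",S,[(458,210),(503,222),(517,246),(465,245)]),("side",D,[(377,385),(326,435),(253,420),(250,310),(317,209),(296,206),(338,212),(312,192),(365,197)])):
    for u,v in px: print(n,u,v,np.nanmedian(P[v-2:v+3,u-2:u+3].reshape(-1,3),0).round(3))
im=cv2.imread("pics/side0.png");h=cv2.cvtColor(im,cv2.COLOR_BGR2HSV)
m=(h[...,0]>18)&(h[...,0]<32)&(h[...,1]>150)&(h[...,2]>80);m[:, :280]=0;m[:,340:]=0
print(np.argwhere(m)[:, ::-1].tolist()[:20]); print(np.nanmedian(D[m],0))
cv2.imwrite("pics/crop1.png",np.hstack([cv2.resize(im[140:260,250:430],None,fx=4,fy=4,interpolation=2)]))
```

```text
tool axes
 [[-0.896  0.444 -0.001]
 [ 0.444  0.896 -0.001]
 [-0.    -0.001 -1.   ]]
scene [ 121  184  169   77 9894] 0.17217813452253614 ((571.6388549804688, -282.1607666015625), (332.41461181640625, 332.5638732910156), 79.84029388427734) [[379.0, -416.0], [706.0, -475.0], [765.0, -148.0], [437.0, -89.0]]
side [ 260  138  156   59 5854] 0.17068327873725475 ((571.0848388671875, -282.9706726074219), (337.9032897949219, 320.3912658691406), 80.14110565185547) [[384.0, -422.0], [700.0, -477.0], [758.0, -144.0], [442.0, -89.0]]
scene 458 210 [0.433 0.371 0.068]
scene 503 222 [0.511 0.473 0.068]
scene 517 246 [0.624 0.467 0.066]
scene 465 245 [0.681 0.306 0.118]
side 377 385 [0.436 0.393 0.067]
side 326 435 [0.498 0.501 0.067]
side 253 420 [0.602 0.491 0.067]
side 250 310 [0.653 0.308 0.12 ]
side 317 209 [ 0.605 -0.095  0.128]
side 296 206 [ 0.653 -0.075  0.137]
side 338 212 [ 0.555 -0.064  0.136]
side 312 192 [ 0.637 -0.204  0.116]
side 365 197 [ 0.502 -0.105  0.158]
[[307, 191], [308, 192], [309, 192], [310, 192], [311, 192], [312, 192], [313, 192], [314, 192], [315, 192], [309, 193], [310, 193], [311, 193], [312, 193], [313, 193], [314, 193], [315, 193], [316, 193], [314, 194]]
[ 0.63810043 -0.20955392  0.11538971]
```

View pics/crop1.png

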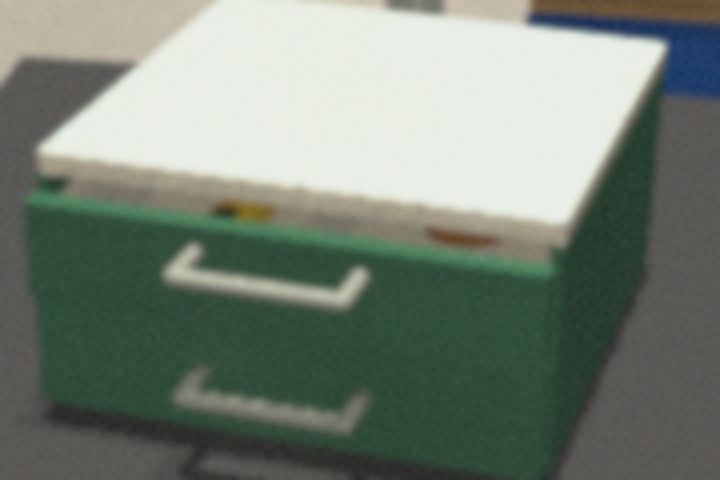

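The crop confirms the yellow handle in the compartment on the world +x side (left here) and the jar on the right. The drawer is slightly ajar. Apple candidates are scene pixels (458,218), (503,229) and (517,253), plus the tray ones. The one nearest the base is (458,218), but I touch none of them. Next I locate the bar.

```bash
cat >> h.py <<'E'
C0=np.array([.5713,-.2825]);A=np.deg2rad(-100.1)   # chest x axis direction (pointing to rear)
ex=np.array([np.cos(A),np.sin(A)]);ey=np.array([-ex[1],ex[0]])
def toC(P): q=P[...,:2]-C0; return np.stack([q@ex,q@ey,P[...,2]],-1)
def toW(x,y): return C0+x*ex+y*ey
E
python3 - <<'E'
from h import *
print(ex,ey)
for n in("scene","side"):
    q=toC(np.load(n+"0.npy"));im=cv2.imread(f"pics/{n}0.png").astype(int)
    b=q[(q[...,0]<-.2)&(q[...,0]>-.3)&(abs(q[...,1])<.06)&(abs(q[...,2]-.132)<.02)&(im.min(2)>100)]
    print(n,len(b),np.percentile(b,[5,50,95],axis=0).round(4).tolist())
    f=q[(abs(q[...,1])<.15)&(q[...,0]<-.15)&(q[...,0]>-.3)&(q[...,2]>.08)&(q[...,2]<.155)&(im[...,1]>im[...,2]+15)]
    print(len(f),np.percentile(f,[5,25,50,75,95],axis=0).round(4)[:,0])
E
```

```text
[-0.17536673 -0.98450318] [ 0.98450318 -0.17536673]
scene 180 [[-0.2304, -0.0507, 0.131], [-0.2231, 0.0133, 0.1359], [-0.2026, 0.0537, 0.1386]]
683 [-0.1919 -0.1909 -0.1879 -0.1817 -0.1769]
side 244 [[-0.2306, -0.0546, 0.1295], [-0.2266, -0.0042, 0.135], [-0.2054, 0.0477, 0.1384]]
3084 [-0.1924 -0.19   -0.1884 -0.1864 -0.1798]
```

Emit:
apply_moves([
  [[0.6,-0.79,0,1,-0.4],[0.6,-0.79,0,1,-0.4],[0.6,-0.79,0,1,-0.4],[0.6,-0.79,0,1,-0.4],[0.6,-0.79,0,1,-0.4],[0.6,-0.79,0,1,-0.4],[0.6,-0.79,0,1,-0.4],[0.6,-0.79,0,1,-0.4]],
])

```text
clock: 0.87
eef_pos: [0.4146, 0.1935, 0.2483]
tool_rot: [0.159, 0.987, 0.0, 0.0]
ft_force: [0.6, 1.2, 0.7]
grip_width: 0.0258
grasp_force: 0.0
```

Emit:
apply_moves([
  [[0.6,-0.79,0,1,-0.4],[0.6,-0.79,0,1,-0.4],[0.6,-0.79,0,1,-0.4],[0.6,-0.79,0,1,-0.4],[0.6,-0.79,0,1,-0.4],[0.6,-0.79,0,1,-0.4],[0.6,-0.79,0,1,-0.4],[0,0,0,0,-0.4]],
])

```text
clock: 1.53
eef_pos: [0.5851, -0.0317, 0.2466]
tool_rot: [0.102, 0.995, -0.001, 0.0]
ft_force: [0.5, 1.2, -0.6]
grip_width: 0.0256
grasp_force: 0.0
```

Emit:
apply_moves([
  [[0.65,-0.72,0,1.6,-0.4],[0,0,0,0,-0.4],[0,0,-0.7,0,-0.4],[0,0,-0.7,0,-0.4],[0,0,-0.5,0,-0.4],[0,0,-0.5,0,-0.4],[0,0,-0.5,0,-0.4],[0,0,0,0,-0.4]],
])

```text
clock: 2.2
eef_pos: [0.6046, -0.0541, 0.1274]
tool_rot: [0.085, 0.996, 0.0, -0.004]
ft_force: [-0.5, 0.6, -1.0]
grip_width: 0.0254
grasp_force: 0.0
```

Emit:
apply_moves([
  [[0,0,0,0,-1],[0,0,0,0,-1],[0,0,0,0,-1],[0,0,0,0,-1]],
])

```text
clock: 2.53
eef_pos: [0.6067, -0.055, 0.1319]
tool_rot: [0.085, 0.996, -0.0, -0.001]
ft_force: [-3.6, -2.1, -8.5]
grip_width: 0.0076
grasp_force: 58.3
```

Emit:
apply_moves([
  [[0.044,0.246,0,0,-1],[0.088,0.492,0,0,-1],[0.088,0.492,0,0,-1],[0.088,0.492,0,0,-1],[0.088,0.492,0,0,-1],[0.088,0.492,0,0,-1],[0.088,0.492,0,0,-1],[0,0,0,0,-1]],
])

```text
clock: 3.2
eef_pos: [0.6298, 0.0786, 0.132]
tool_rot: [0.083, 0.997, 0.003, -0.001]
ft_force: [-3.9, 4.2, -7.3]
grip_width: 0.0076
grasp_force: 59.5
```

Emit:
apply_moves([
  [[0.04,0.22,0,0,-1],[0.04,0.22,0,0,-1],[0.02,0.14,0,0,-1],[0,0,0,0,-1]],
])

```text
clock: 3.53
eef_pos: [0.6331, 0.0981, 0.1319]
tool_rot: [0.084, 0.996, 0.0, -0.002]
ft_force: [-5.6, 0.6, -6.0]
grip_width: 0.0079
grasp_force: 60.0
```

Emit:
apply_moves([
  [[0.02,0.1,0,0,-1],[0.02,0.1,0,0,-1],[0,0,0,0,-1]],
])

```text
clock: 3.78
eef_pos: [0.6332, 0.0983, 0.1319]
tool_rot: [0.087, 0.996, -0.007, -0.003]
ft_force: [-9.3, -17.1, -2.2]
grip_width: 0.0081
grasp_force: 60.6
```

Emit:
apply_moves([
  [[-0.02,-0.15,0,0,-1],[0,0,0,0,-0.4],[0,0,0,0,-0.4],[0,0,0.4,0,-0.4],[0,0,0.8,0,-0.4],[0,0,0.9,0,-0.4],[0,0,0.9,0,-0.4],[0,0,0.5,0,-0.4]],
])

```text
clock: 4.45
eef_pos: [0.6383, 0.0995, 0.2801]
tool_rot: [0.085, 0.996, 0.002, 0.006]
ft_force: [0.3, -0.5, 0.9]
grip_width: 0.0255
grasp_force: 0.0
```

Run:
```python
from h import *
print(get_obs()["eef_pos"])
for n in("side","wrist"):
    im,d,P=cloud(n);cv2.imwrite(f"pics/{n}1.png",im);np.save(f"{n}1.npy",P)
a=cv2.imread("pics/side1.png")[130:290,200:440];b=cv2.imread("pics/wrist1.png")
cv2.imwrite("pics/m1.png",np.hstack([cv2.resize(a,(450,300)),cv2.resize(b,(350,300))]))
```

```text
[0.63830599 0.09954097 0.28009114]
```

View pics/m1.png

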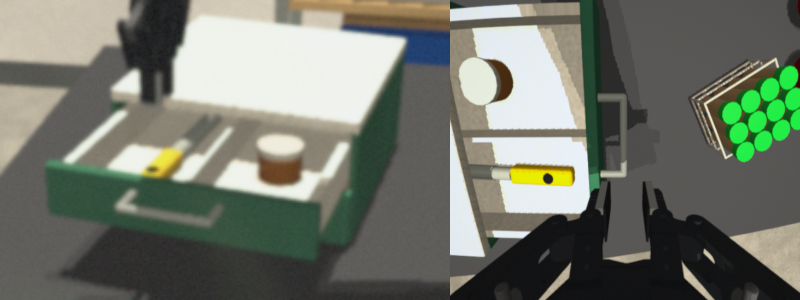

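The picture shows the drawer fully open: jar at wrist (485,80) in the mosaic, yellow handle at (540,175) with its butt near the front panel and its blade running under the top.

Run:
```python
from h import *
for n in("wrist","side"):
    P=np.load(n+"1.npy");q=toC(P);h=cv2.cvtColor(cv2.imread(f"pics/{n}1.png"),cv2.COLOR_BGR2HSV)
    m=(h[...,0]>18)&(h[...,0]<33)&(h[...,1]>150)&(h[...,2]>110)&(abs(q[...,2]-.115)<.015)
    m=cv2.morphologyEx(m.astype(np.uint8),cv2.MORPH_CLOSE,np.ones((9,9)))
    k,l,st,_=cv2.connectedComponentsWithStats(m);i=1+st[1:,4].argmax()
    g=(l==i)&(q[...,2]>.11);z=q[g]
    r=cv2.minAreaRect((z[:,:2]*1000).astype(np.float32))
    print(n,st[i],"z",np.percentile(z[:,2],[10,50,90]).round(4),r,np.percentile(z,[1,99],axis=0).round(4).tolist())
    # lip (green top edge)
    f=q[(abs(q[...,1])<.14)&(q[...,0]<-.30)&(q[...,0]>-.37)&(q[...,2]>.144)&(q[...,2]<.158)]
    print("lip",np.percentile(f[:,0],[2,50,98]))
    t=q[(abs(q[...,1])<.14)&(abs(q[...,2]-.172)<.006)&(q[...,0]>-.2)];print("top edge",np.percentile(t[:,0],1))
    b=q[(q[...,0]>-.32)&(q[...,0]<-.17)&(abs(q[...,2]-.142)<.004)];print("div/walls y",np.histogram(b[:,1],bins=np.arange(-.16,.161,.01))[0])
    if n=="wrist":
        for c in(-.0,):
            dv=b[abs(b[:,1])<.02];print("div",np.percentile(dv[:,1],[5,50,95]))
        w=b[b[:,1]>.1];print("wall",np.percentile(w[:,1],[5,50,95]))
    bl=q[(q[...,0]>-.22)&(q[...,0]<-.17)&(q[...,1]>.02)&(q[...,1]<.12)&(q[...,2]>.106)&(q[...,2]<.125)]
    print("blade",len(bl),np.percentile(bl,[5,50,95],axis=0).round(4).tolist() if len(bl) else 0)
```

```text
wrist [ 110  264  117   34 3212] z [0.1144 0.1181 0.1192] ((-248.90203857421875, 60.62031936645508), (24.96927261352539, 103.94632720947266), 88.41849517822266) [[-0.3002, 0.0481, 0.1107], [-0.1994, 0.073, 0.1199]]
lip [-0.3495062  -0.34189195 -0.33383917]
top edge -0.16573253155646758
div/walls y [ 689 3589  238    0    0    5  588  810  841  808  671  183    0    0
    0 1325  238    0    0    0    0    0    0    0    0    0    0    0
    0  422  393    0]
div [-0.00539922 -0.00235878  0.00070707]
wall [0.13582137 0.13974586 0.14763792]
blade 1254 [[-0.2183, 0.0482, 0.1091], [-0.1998, 0.0564, 0.1171], [-0.1727, 0.0686, 0.119]]
side [277 210  20  14 159] z [0.1137 0.1177 0.1198] ((-239.74822998046875, 58.511375427246094), (22.091768264770508, 72.55650329589844), 88.01493835449219) [[-0.275, 0.0469, 0.1103], [-0.2064, 0.068, 0.1204]]
lip [-0.35174338 -0.34606499 -0.33376632]
top edge -0.16582416340009554
div/walls y [ 22 148  22   0   0   0  30  35  46  42  33   7   0   0   0  85  13   0
   0   0   0   0   0   0   0   0   0   0   0  86  92   0]
blade 101 [[-0.2172, 0.047, 0.1078], [-0.2026, 0.0538, 0.1168], [-0.1733, 0.0671, 0.1194]]
```

Emit:
apply_moves([
  [[0.07,-0.27,0,-7.07,0.18],[0.07,-0.27,0,-7.07,0.18],[0.07,-0.27,0,-7.07,0.18],[0.07,-0.27,0,-7.07,0.18],[0.07,-0.27,0,-7.07,0.18],[0.07,-0.27,0,-7.07,0.18],[0.07,-0.27,0,-7.07,0.18],[0.07,-0.27,0,-7.07,0.18]],
])

```text
clock: 5.22
eef_pos: [0.659, 0.012, 0.2728]
tool_rot: [0.549, 0.836, 0.001, 0.001]
ft_force: [0.1, -0.3, -0.5]
grip_width: 0.0503
grasp_force: 0.0
```

Emit:
apply_moves([
  [[0.07,-0.27,0,-7.07,0.18],[0.07,-0.27,0,-7.07,0.18],[0.07,-0.27,0,-7.07,0.18],[0.07,-0.27,0,-7.07,0.18],[0.1,-0.27,0,-7.07,0.18],[0,0,0,0,0.18],[0,0,0,0,0.18]],
])

```text
clock: 5.8
eef_pos: [0.6738, -0.042, 0.2724]
tool_rot: [0.774, 0.633, 0.001, 0.0]
ft_force: [-0.5, 0.4, 0.2]
grip_width: 0.0504
grasp_force: 0.0
```

Run:
```python
from h import *
o=get_obs();M=R.from_quat(o["tool_rot"]).as_matrix()
print(o["eef_pos"],"yaw",np.degrees(np.arctan2(M[1,1],M[0,1])),M[:,2],toC(np.array(o["eef_pos"])),o["joint_pos"])
im,d,P=cloud("wrist");cv2.imwrite("pics/wrist2.png",im)
q=toC(P);h=cv2.cvtColor(im,cv2.COLOR_BGR2HSV)
m=(h[...,0]>18)&(h[...,0]<33)&(h[...,1]>150)&(h[...,2]>110)&(abs(q[...,2]-.115)<.015)
k,l,st,_=cv2.connectedComponentsWithStats(m.astype(np.uint8));i=1+st[1:,4].argmax();z=P[(l==i)&(q[...,2]>.113)]
print(st[i],cv2.minAreaRect((z[:,:2]*1000).astype(np.float32)),cv2.minAreaRect((toC(z)[:,:2]*1000).astype(np.float32)))
```

```text
[ 0.67375373 -0.04203781  0.27239722] yaw -11.515806914788227 [ 1.50491223e-03  4.56593908e-04 -9.99998763e-01] [-0.25470277  0.05869696  0.27239722] [-6.25459772e-02  6.11813994e-01  6.31690783e-01  1.58919969e+00
  5.49765977e-04  1.70923898e+00]
[ 311  168   32  123 3345] ((676.023193359375, -48.97175598144531), (104.89481353759766, 24.88059425354004), 77.97431182861328) ((-248.27426147460938, 62.147117614746094), (24.880632400512695, 104.8947982788086), 88.07428741455078)
```

Emit:
apply_moves([
  [[0.08,0,-0.7,-0.3,0.18],[0,0,-0.8,0,0.18],[0,0,-0.8,0,0.18],[0,0,-0.7,0,0.18],[0,0,-0.5,0,0.18],[0,0,-0.3,0,0.18],[0,0,0,0,0.18],[0,0,0,0,0.18]],
])

```text
clock: 6.52
eef_pos: [0.6759, -0.041, 0.1199]
tool_rot: [0.776, 0.631, -0.0, -0.001]
ft_force: [-0.4, 0.6, 0.4]
grip_width: 0.0504
grasp_force: 0.0
```

Emit:
apply_moves([
  [[0,0,0,0,-0.3],[0,0,0,0,-0.42],[0,0,0,0,-0.42],[0,0,0,0,-0.42]],
])

```text
clock: 6.85
eef_pos: [0.6776, -0.0418, 0.1225]
tool_rot: [0.777, 0.63, 0.002, 0.001]
ft_force: [0.4, 1.0, 5.0]
grip_width: 0.0252
grasp_force: 25.8
```

Emit:
apply_moves([
  [[0,0,0.2,0,-0.42],[0,0,0.2,0,-0.42],[0,0,0.2,0,-0.42],[0,0,0,0,-0.42],[0,0,0,0,-0.42]],
])

```text
clock: 7.27
eef_pos: [0.677, -0.0421, 0.1453]
tool_rot: [0.777, 0.63, 0.001, 0.001]
ft_force: [-0.1, -0.7, -2.1]
grip_width: 0.0255
grasp_force: 25.4
```

```bash
cat >> h.py <<'E'
def tilt(tag):
    o=get_obs();print("eef C",toC(np.array(o["eef_pos"])).round(4),"F",np.round(o["ft_force"],1),"grip",round(o["grip_width"],4),round(o["grasp_force"],1))
    for n in("side","wrist"):
        im,d,P=cloud(n);cv2.imwrite(f"pics/{n}_{tag}.png",im)
        q=toC(P);h=cv2.cvtColor(im,cv2.COLOR_BGR2HSV)
        m=(h[...,0]>18)&(h[...,0]<33)&(h[...,1]>140)&(h[...,2]>80)&(q[...,1]>.02)&(q[...,1]<.11)&(q[...,0]<-.1)&(q[...,2]>.09)
        z=q[m]
        if len(z)<20: print(n,"few");continue
        bins=np.arange(-.5,-.1,.02)
        for a in bins:
            s=z[(z[:,0]>a)&(z[:,0]<a+.02)]
            if len(s)>8: print(n,"x",round(a+.01,3),"ztop",np.percentile(s[:,2],85).round(4),"y",np.median(s[:,1]).round(4),len(s))
E
python3 -c "
from h import *
tilt('a')"
```

```text
eef C [-0.2552  0.0619  0.1453] F [-0.1 -0.7 -2.1] grip 0.0255 25.4
side x -0.31 ztop 0.1377 y 0.0639 9
side x -0.29 ztop 0.1413 y 0.0577 82
side x -0.27 ztop 0.1418 y 0.0548 46
side x -0.25 ztop 0.1575 y 0.0589 24
side x -0.21 ztop 0.1402 y 0.048 13
wrist x -0.31 ztop 0.1359 y 0.0622 301
wrist x -0.29 ztop 0.1408 y 0.0629 3375
wrist x -0.27 ztop 0.1408 y 0.0624 2228
wrist x -0.25 ztop 0.1408 y 0.0613 1882
wrist x -0.23 ztop 0.1407 y 0.0607 2127
wrist x -0.21 ztop 0.1406 y 0.0603 1426
```

Emit:
apply_moves([
  [[0,0,0,0,-0.405],[0,0,0.1,0,-0.405],[0,0,0.1,0,-0.405],[0,0,0.1,0,-0.405],[0,0,0.08,0,-0.405],[0,0,0,0,-0.405],[0,0,0,0,-0.405]],
])

```text
clock: 7.95
eef_pos: [0.6766, -0.042, 0.1601]
tool_rot: [0.777, 0.63, 0.0, 0.0]
ft_force: [0.5, 0.4, -1.7]
grip_width: 0.0256
grasp_force: 18.7
```

Emit:
apply_moves([
  [[0,0,0.05,0,-0.405],[0,0,0.05,0,-0.405],[0,0,0.05,0,-0.405],[0,0,0.05,0,-0.405]],
])

```text
clock: 8.28
eef_pos: [0.6761, -0.042, 0.1673]
tool_rot: [0.777, 0.63, -0.0, -0.0]
ft_force: [-1.0, -0.7, -2.3]
grip_width: 0.0255
grasp_force: 18.5
```

Emit:
apply_moves([
  [[0,0,0.05,0,-0.405],[0,0,0.05,0,-0.405],[0,0,0.05,0,-0.405],[0,0,0.05,0,-0.405]],
])

```text
clock: 8.62
eef_pos: [0.6764, -0.042, 0.1757]
tool_rot: [0.777, 0.63, 0.0, 0.0]
ft_force: [-0.0, 0.5, -2.0]
grip_width: 0.0254
grasp_force: 18.4
```

```bash
python3 -c "
from h import *
tilt('b')"
```

```text
eef C [-0.2552  0.0613  0.1757] F [-0.   0.5 -2. ] grip 0.0254 18.4
side x -0.31 ztop 0.1722 y 0.0619 31
side x -0.29 ztop 0.1752 y 0.0564 88
side x -0.27 ztop 0.1727 y 0.0527 41
side x -0.25 ztop 0.1759 y 0.0578 11
wrist x -0.31 ztop 0.174 y 0.0627 757
wrist x -0.29 ztop 0.1781 y 0.063 3460
wrist x -0.27 ztop 0.1755 y 0.0626 2096
wrist x -0.25 ztop 0.1714 y 0.0615 1664
wrist x -0.23 ztop 0.1686 y 0.0609 1742
wrist x -0.21 ztop 0.1653 y 0.0604 1424
wrist x -0.19 ztop 0.1617 y 0.0618 63
```

Emit:
apply_moves([
  [[0,0,0.06,0,-0.405],[0,0,0.06,0,-0.405],[0,0,0.06,0,-0.405],[0,0,0.06,0,-0.405],[0,0,0.06,0,-0.405],[0,0,0,0,-0.405]],
])

```text
clock: 9.22
eef_pos: [0.6767, -0.0419, 0.1883]
tool_rot: [0.777, 0.63, 0.0, 0.0]
ft_force: [-0.4, 0.8, -2.7]
grip_width: 0.0253
grasp_force: 18.3
```

```bash
python3 -c "
from h import *
tilt('c')"
```

```text
eef C [-0.2553  0.0615  0.1883] F [-0.4  0.8 -2.7] grip 0.0253 18.3
side x -0.31 ztop 0.188 y 0.0632 46
side x -0.29 ztop 0.1922 y 0.0563 86
side x -0.27 ztop 0.1875 y 0.0524 37
side x -0.25 ztop 0.183 y 0.0382 11
wrist x -0.31 ztop 0.1896 y 0.0627 988
wrist x -0.29 ztop 0.1943 y 0.0629 3545
wrist x -0.27 ztop 0.1897 y 0.0625 1998
wrist x -0.25 ztop 0.1825 y 0.0614 1496
wrist x -0.23 ztop 0.1777 y 0.061 1503
wrist x -0.21 ztop 0.1719 y 0.0605 1103
```

Emit:
apply_moves([
  [[0,0,0,0,-0.44],[0.022,0.123,0.028,0,-0.44],[0.044,0.246,0.058,0,-0.44],[0.044,0.246,0.06,0,-0.44],[0.044,0.246,0.06,0,-0.44],[0,0,0,0,-0.44]],
])

```text
clock: 9.82
eef_pos: [0.6833, -0.0044, 0.1967]
tool_rot: [0.776, 0.631, 0.001, 0.0]
ft_force: [-0.6, 0.5, -1.7]
grip_width: 0.0248
grasp_force: 42.4
```

```bash
python3 -c "
from h import *
tilt('d')"
```

```text
eef C [-0.2934  0.0615  0.1967] F [-0.6  0.5 -1.7] grip 0.0248 42.4
side x -0.35 ztop 0.196 y 0.0618 30
side x -0.33 ztop 0.2005 y 0.0571 105
side x -0.31 ztop 0.1959 y 0.0526 42
side x -0.29 ztop 0.1902 y 0.0371 10
side x -0.27 ztop 0.1709 y 0.0483 10
side x -0.25 ztop 0.1734 y 0.0479 11
wrist x -0.35 ztop 0.1898 y 0.0604 118
wrist x -0.33 ztop 0.2024 y 0.0629 3949
wrist x -0.31 ztop 0.1986 y 0.0624 2331
wrist x -0.29 ztop 0.1913 y 0.0615 1303
wrist x -0.27 ztop 0.1868 y 0.0611 1567
wrist x -0.25 ztop 0.1809 y 0.0606 1222
wrist x -0.23 ztop 0.1755 y 0.0616 55
```

Emit:
apply_moves([
  [[0.04,0.246,0.06,0,-0.44],[0.04,0.246,0.06,0,-0.44],[0.04,0.246,0.06,0,-0.44],[0.04,0.246,0.06,0,-0.44],[0.04,0.246,0.06,0,-0.44],[0.04,0.246,0.06,0,-0.44],[0.04,0.246,0.06,0,-0.44],[0.04,0.246,0.06,0,-0.44]],
])

```text
clock: 10.58
eef_pos: [0.6955, 0.0724, 0.2152]
tool_rot: [0.777, 0.63, 0.0, 0.0]
ft_force: [0.4, -0.3, -1.4]
grip_width: 0.0249
grasp_force: 42.4
```

Run:
```python
from h import *
tilt('e')
cv2.imwrite("pics/m2.png",np.hstack([cv2.resize(cv2.imread("pics/side_e.png")[100:280,180:450],(450,300)),cv2.resize(cv2.imread("pics/wrist_e.png"),(350,300))]))
```

```text
eef C [-0.3712  0.06    0.2152] F [ 0.4 -0.3 -1.4] grip 0.0249 42.4
side x -0.41 ztop 0.2191 y 0.0566 145
side x -0.39 ztop 0.2144 y 0.0501 58
side x -0.37 ztop 0.211 y 0.0555 12
side x -0.35 ztop 0.1921 y 0.0464 9
side x -0.33 ztop 0.1943 y 0.0465 22
wrist x -0.43 ztop 0.2123 y 0.0604 481
wrist x -0.41 ztop 0.2218 y 0.0615 3895
wrist x -0.39 ztop 0.2177 y 0.061 2251
wrist x -0.37 ztop 0.2105 y 0.0599 1421
wrist x -0.35 ztop 0.2059 y 0.0597 1532
wrist x -0.33 ztop 0.2 y 0.0591 1161
wrist x -0.31 ztop 0.1941 y 0.0588 34
```

View pics/m2.png

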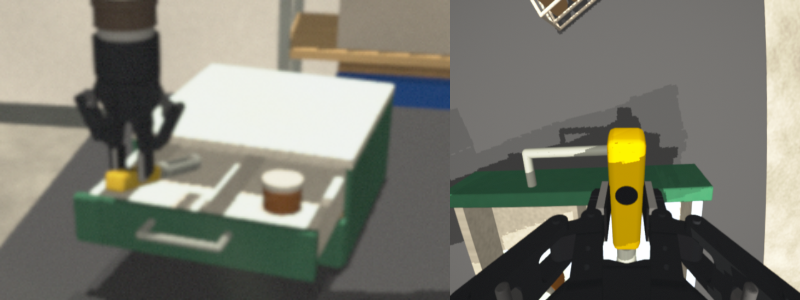

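The tip, at (200,160) in the side part, is in front of the top panel and clear of it by about 2 cm. The jar is standing, so I lift.

Emit:
apply_moves([
  [[0,0.05,0.2,0,-0.5],[0,0.05,0.3,0,-0.5],[-0.05,0,0.4,0,-0.5],[-0.1,0,0.5,0,-0.5],[-0.2,0,0.5,0,-0.5],[-0.2,0,0.5,0,-0.5],[-0.2,0,0.5,0,-0.5],[-0.1,0,0.4,0,-0.5]],
])

```text
clock: 11.35
eef_pos: [0.6606, 0.0744, 0.3498]
tool_rot: [0.777, 0.629, 0.001, 0.001]
ft_force: [0.4, -0.2, -1.2]
grip_width: 0.0244
grasp_force: 59.8
```

Emit:
apply_moves([
  [[0,0,0.2,0,-0.5],[0,0,0.1,0,-0.5],[0,0,0,0,-0.5],[0,0,0,0,-0.5],[0,0,0,0,-0.5],[0,0,0,0,-0.5]],
])

```text
clock: 11.85
eef_pos: [0.6611, 0.075, 0.3576]
tool_rot: [0.777, 0.63, -0.001, -0.001]
ft_force: [-0.3, -0.1, -1.8]
grip_width: 0.024
grasp_force: 59.8
```

Run:
```python
from h import *
tilt('f')
im,d,P=cloud("scene");cv2.imwrite("pics/scene_f.png",im)
cv2.imwrite("pics/m3.png",np.hstack([cv2.resize(cv2.imread("pics/side_f.png")[40:300,160:500],(400,300)),cv2.resize(im[60:330,100:520],(400,300))]))
```

```text
eef C [-0.3677  0.0257  0.3576] F [-0.3 -0.1 -1.8] grip 0.024 59.8
side x -0.41 ztop 0.3617 y 0.0287 107
wrist x -0.41 ztop 0.3637 y 0.0295 2812
wrist x -0.39 ztop 0.3612 y 0.0294 2113
wrist x -0.37 ztop 0.3549 y 0.0338 715
wrist x -0.35 ztop 0.3496 y 0.0287 1202
wrist x -0.33 ztop 0.3436 y 0.0285 951
wrist x -0.31 ztop 0.3388 y 0.0282 214
```

View pics/m3.png

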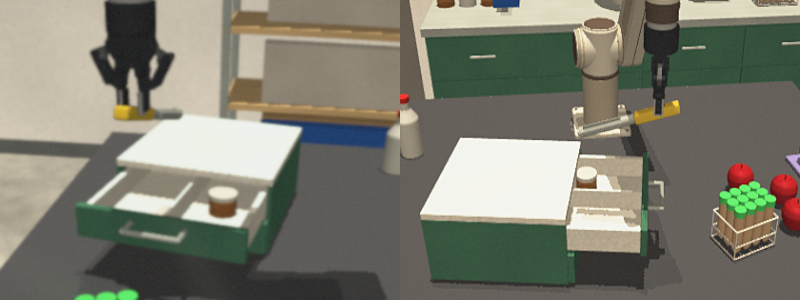

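The corer is held in the air, slanted, with its tip at about 0.275 m. The drawer is open, the jar is standing, and the apple and rack have not moved.

```bash
python3 -c "
from h import *
print(order.job_done())"
```

```text
the job is handed in; nothing more can be done
None
```

I opened the drawer to its stop, drew the corer out on the slant, and handed the job in with it held clear: lowest point about 0.275 m (0.202 m needed), drawer still open, jar upright, apple and rack unmoved in the last pictures; the judge's verdict was not shown.

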